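# Set a plaster test cylinder in the splitting tester

### The job

Set up the plaster test cylinder that lies on the metal platen of the small splitting tester: roll it (do not just slide it) with a fingertip along the platen until it lies at rest on the scribed black line, parallel to it. Then tip the raised loading arm over with a finger so that it sinks down and its bar rests on the cylinder. Do not pick anything up or press hard on the plaster, and leave the two upright test cylinders where they stand.

Things in the scene. Friction and masses are not known exactly. Their poses are not given: they have to be found in the camera images.
- tester: splitting tester: grey-green base 110 (x) x 290 (y) x 12 mm, fixed. Origin on the bench under the middle of the scribed line; x along the line, +y from the line to the arm's pivot. Bare metal platen, top 18 mm above the bench, x -49..49, y -116..60 mm; stop bar at y -116..-111, top 24 mm high. Pivot at y = 110, 48 mm high, axis along x; cheeks and damper there: x -29..48, y 85..141, to 69 mm high
- line (a point): middle of the scribed line: a black line 2.2 mm wide and 96 mm long on top of the platen, along the tester's x axis; red witness marks on the base continue it.
- specimen: test cylinder to roll: off-white plaster, 30 mm diameter, 60 mm long, about 70 g, blue band near one end, lying on the platen 36 to 80 mm from the line, on its negative y side, nearly parallel. Origin at its centre, 33 mm above the bench; x is the cylinder's axis. Dragged by its top it rolls half as far as the fingertip moves and stops at once; pushed at mid height it tends to slide, not roll
- weight (a point): centre of the round brass weight at the arm's free end: 30 mm diameter, 50 mm long along the tester's x, 162 mm from the pivot along the arm and 17 mm off the arm's pivot line, on its back (with the arm upright the back faces the tester's +y). The arm is a steel bar 22 mm wide, 12 mm thick, 174 mm long; its back face lies 22 mm off the pivot line, the weight's 32 mm
- spare_a: plaster test cylinder 30 mm diameter, 60 mm high with a red band, standing upright on the bench beyond the end stop of the tester. Origin in the centre of its foot. Leave alone.
- spare_b: the same with a green band.
- load_arm: hinged loading arm. Origin on the pivot; -y runs along the arm to its free end, x as the tester's. Its tilt is 0 level (bar touching the cylinder on the platen), 1.57 upright; starts at 1.45 to 1.75, limits 1.85 and -0.15. Stiff, damped: stays where left from 1.25 to 1.65, above leans back to its stop, below 1.2 sinks by its own weight (under 0.9 rad/s). About 2 N at the weight moves it slowly
- load_bar (a point): middle of the pressing face of the loading bar: dark steel, 72 mm long (along the tester's x), 16 mm wide, 10 mm thick, across the under side of the arm 110 mm from the pivot; it comes down on the scribed line
Not all that is in view belongs to the job. Leave any pink or yellow look-alike of the specimen alone.

How it is judged:
On the way, in this order (a step that is already met when the one before it is completed fails the run):
1. the test cylinder has been rolled, turning at least 1 rad about its own axis, on the platen (angle between specimen's own z axis and vertical above 1 rad and height (world z) of specimen below 0.038 m), for 0.1 s.
2. the test cylinder lies at rest on the scribed line, its axis within 4 mm of it, 15 mm lengthwise and 8 degrees, while the loading arm is still raised (y of specimen in the frame of line between -0.004 and 0.004 m and x of specimen in the frame of line between -0.015 and 0.015 m and angle between the x axis of specimen and the x axis of tester, either way round below 0.14 rad and linear speed of specimen below 0.01 m/s and angle between load_arm's own z axis and vertical above 1.2 rad), for 0.3 s.
At the end, for the whole second after the job is handed in: The cylinder lies still on the platen, its axis within 4 mm of the scribed line and 8 degrees of parallel, and within 15 mm of its middle lengthwise; the arm is down, level within 0.03 rad, its bar bearing on the cylinder with at least 0.5 N; the upright cylinders are where they were (y of specimen in the frame of line between -0.004 and 0.004 m and x of specimen in the frame of line between -0.015 and 0.015 m and angle between the x axis of specimen and the x axis of tester, either way round below 0.14 rad and linear speed of specimen below 0.01 m/s and angle between load_arm's own z axis and vertical below 0.03 rad and contact force between load_arm and specimen above 0.5 N); the robot touches nothing.
It fails at once if the test cylinder is lifted off the platen (its centre rises by more than 10 mm) (height (world z) of specimen above 0.043 m).
It fails at once if the plaster is pressed hard (more than 30 N by the loading arm or 25 N by the robot) (contact force between load_arm and specimen above 30 N or contact force between any of the arm, the fingers and specimen above 25 N).
It fails at once if an upright test cylinder is moved by more than 15 mm or knocked over (distance of any of spare_a, spare_b from where it was at the start of the episode above 0.015 m or angle between any of spare_a, spare_b's own z axis and vertical above 0.3 rad).
It also fails if it takes over 70 s, if anything falls off the work surface, if the arm or the gripper's body presses on something with over 40 N, if the wrist force passes 120 N, or if a joint passes its speed limit or range.

### The arm

A 6-joint arm with a two-finger parallel gripper is mounted at the origin on a cart in front of the work surface, level with it; the furniture and walls round the work are solid. World frame = base frame: x ahead of the robot, y to its left, z up, the work surface at z = 0. Lengths are in m, angles in rad, forces in N, time in s.
With the tool pointing down it reaches from about 0.275 to 0.85 m from the base axis. Payload 5.2 kg.
Tool frame: the origin (TCP) lies between the finger pads; the fingertips stand 11 mm ahead of it and the grasp point (between the pads) lies 8 mm behind it; z points along the fingers, y is the line along which they close (so a half turn about z gives the same grasp; the last joint's range is limited). The gripper opens to 85 mm and grips with 20 to 120 N. Pads are 22 mm wide; open, the fingers measure 114 mm over their backs; the gripper's body (76 mm by 85 mm) begins 54 mm behind the grasp point. The pads swing forward as they close: fully open they stand 13 mm farther back than shut.
Start: joints at [-1.478, 0.259, 1.535, -0, 1.348, -0.203], TCP at [0.16, -0.526, 0.242] pointing down, gripper open.
Joint ranges: [-3.14, 3.14], [-0.91, 2.08], [0.19, 2.58], [-1.22, 4.36], [0.22, 2.71], [-3.12, 3.12]. Speed limits (rad/s): [2.57, 2.57, 3.14, 3.14, 3.14, 3.14].

### API

Orientations are given as a rotation vector (axis times angle).
In Python, from cell import status, capture, order gives the robot as it stands. The module is installed in compiled form; this text tells all that it offers.
- The arm moves only by the shell command python3 -m crank 'ROWS'. ROWS is JSON, a list of rows, each a list of 3 entries, a list of its own where there are three numbers: the opening, from -1 (shut) to 1 (fully open), then the shift along the world's x, y, z in mm, then the turn, a rotation vector about the world's x, y, z in rad. In form: [[claw, [tx, ty, tz], [rx, ry, rz]], ...]. A call has 1 to 10 rows; each row shifts and turns the commanded pose from where the row before left it; what a row does not reach is not made up. A row lasts 1/8 s, in which the tool goes at most 62.5 mm and 10.7 degrees, less where a joint would pass 70% of its speed; a pose out of reach is approached as far as the arm can. A call is refused whole if a number of a shift passes 62.5 or a number of a turn 0.188, either way. A call with a gripper value outside its range is refused whole. The fingers move at their own pace and stop on an object; the grip force is fixed at half the most. Time passes only in rows, so rows that do not move let the fingers close. It gives the time, the measured TCP pose, the force, the opening and the grip force at its end, in the units of the state.
- status.sense(): the state, without advancing time (a new reading comes with each control period).
- capture(name): name is "scene" or "top" or "wrist"; returns a dict with "pixels" (480x640x3 uint8, blue, green, red), "z_map" (480x640 float32, m along the optical axis (not along the pixel's ray), 0 where there is no reading), "camera_matrix" (3x3 intrinsics, pixels), "rvec" (rotation vector, rad) and "tvec" (3), from world to camera coordinates, as OpenCV has them. Camera axes: x right, y down, z forward; pixel columns grow to the right and rows downward; lengths in m; the calibration is good to about 2 mm. The wrist camera is an equidistant fisheye: a pixel r from the principal point sees the ray r / f radians off the axis. A picture is of the moment at which its call begins.
- order.finish_job(): hands the job in; it is judged then, once.
The state is a dict: "clock": time; "qpos": joint angles; "joint_velocities": joint speeds; "joint_efforts": joint torques, N m; "position": TCP position; "eef_rot": TCP orientation; "ft_force": force on the tool from outside, world axes, zero at the start; "wrist_torque": the same for the moment, N m; "finger_gap": opening from 0.0 (shut) to 1.0 (fully open); "gripper_force": force on a finger pad.
Only numpy, scipy, OpenCV 4.12 (cv2) and the standard library are available. Lean on these libraries where they do the work, as an engineer would, in place of code of your own. Each camera call takes 0.05 s, during which the arm holds its last target. There are 200 camera calls.

## Working session

There is one attempt and no reset: what is moved stays moved. The work goes in short steps, Python scripts to look and compute and a shell command to move; the robot and the scene stay as the last step left them, time stands still between calls to the robot, and variables do not carry over. Pictures are saved under pics/ and viewed, at most 10 in all, crops included, and the job is handed in when it is done.

```bash
mkdir -p pics; python3 - <<'E'
from cell import status,capture
import cv2,numpy as np,pickle
print(status.sense())
for n in("scene","top"):
    c=capture(n);pickle.dump(c,open(n+".pkl","wb"));cv2.imwrite(f"pics/{n}0.png",c["pixels"])
    print(c["camera_matrix"],c["rvec"],c["tvec"])
E
```

```text
{'clock': 0.0, 'qpos': array([-1.47780738e+00,  2.59365662e-01,  1.53612624e+00, -1.88218301e-05,
        1.34804820e+00, -2.02774191e-01]), 'joint_velocities': array([ 0.00109507, -0.00106777,  0.00030034, -0.00056589, -0.00106207,
        0.00050874]), 'joint_efforts': array([ 6.38005749e-04, -4.46036196e+01, -2.90569317e+01, -1.62876026e-04,
        1.15468400e-02,  1.44848639e-05]), 'position': array([ 0.16028666, -0.52555561,  0.2414452 ]), 'eef_rot': array([-3.10537827e+00, -4.62611998e-01, -1.38964203e-04]), 'ft_force': array([ 0.14834244, -0.79682442, -0.34219743]), 'wrist_torque': array([ 0.03900773, -0.00813589, -0.0070769 ]), 'gripper_force': 0.0, 'finger_gap': 0.999571971748544}
[[531.76082535   0.         317.11595843]
 [  0.         531.76082535 239.09081947]
 [  0.           0.           1.        ]] [ 0.66922665 -2.32676188  1.48166562] [0.34658365 0.24705261 0.60933969]
[[448.6524053    0.         310.43127931]
 [  0.         448.6524053  238.47577684]
 [  0.           0.           1.        ]] [ 2.18575186 -2.19781408  0.11605072] [-0.15537537  0.49141419  0.87958499]
```

View pics/top0.png

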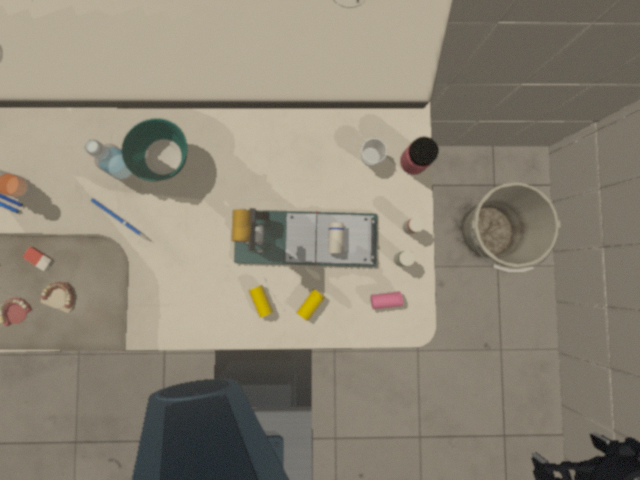

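View pics/scene0.png

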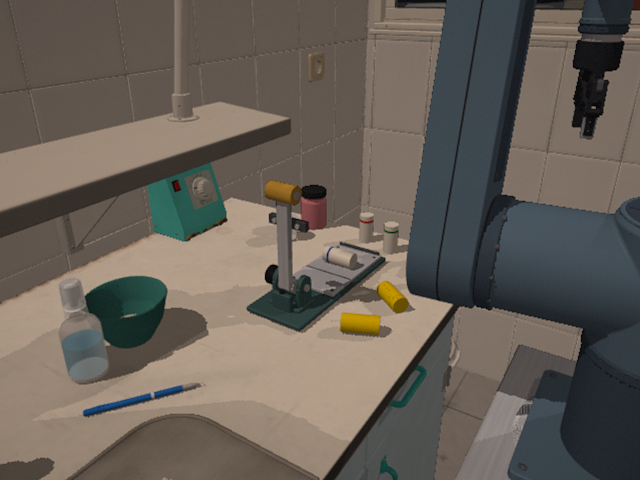

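Top view: tester around (235–378, 210–268), line at column ~316, specimen at about (337,238) and the arm's weight at (242,225). The scene view confirms the arm is upright and that a shelf hangs behind. I'll enlarge a crop next.

```bash
cat > h.py <<'E'
import cv2,numpy as np
def ray(c,u,v):
    R=cv2.Rodrigues(c["rvec"])[0];t=np.ravel(c["tvec"])
    d=R.T@np.linalg.inv(c["camera_matrix"])@[u,v,1.]
    return -R.T@t,d
def atz(c,u,v,z):
    o,d=ray(c,u,v);return o+d*(z-o[2])/d[2]
def bydepth(c,u,v):
    o,d=ray(c,u,v);return o+d*c["z_map"][int(round(v)),int(round(u))]
def proj(c,P):
    return cv2.projectPoints(np.float64(P).reshape(-1,3),c["rvec"],c["tvec"],c["camera_matrix"],None)[0].reshape(-1,2)
E
python3 - <<'E'
import pickle;from h import *
c=pickle.load(open("top.pkl","rb"))
cv2.imwrite("pics/topc.png",cv2.resize(c["pixels"][195:285,225:385],None,fx=5,fy=5,interpolation=cv2.INTER_CUBIC))
for p in [(337,238),(337,230),(337,248),(330,255),(300,238),(360,250),(242,225),(412,228),(404,258),(300,150),(300,50)]: print(p,bydepth(c,*p).round(3))
s=pickle.load(open("scene.pkl","rb"))
for p in [(283,192),(284,230),(200,120),(100,200),(250,125)]: print(p,bydepth(s,*p).round(3))
E
```

```text
(337, 238) [ 0.489 -0.209  0.047]
(337, 230) [ 0.505 -0.21   0.046]
(337, 248) [ 0.47  -0.209  0.047]
(330, 255) [ 0.457 -0.197  0.019]
(300, 238) [ 0.492 -0.137  0.017]
(360, 250) [ 0.467 -0.258  0.018]
(242, 225) [ 0.496 -0.047  0.225]
(412, 228) [ 0.507 -0.355  0.058]
(404, 258) [ 0.449 -0.337  0.062]
(300, 150) [ 0.418 -0.136  0.92 ]
(300, 50) [ 0.766 -0.138  0.248]
(283, 192) [ 0.486 -0.03   0.217]
(284, 230) [ 0.492 -0.037  0.153]
(200, 120) [ 0.831 -0.224  0.247]
(100, 200) [0.685 0.134 0.218]
(250, 125) [ 0.715 -0.241  0.247]
```

View pics/topc.png

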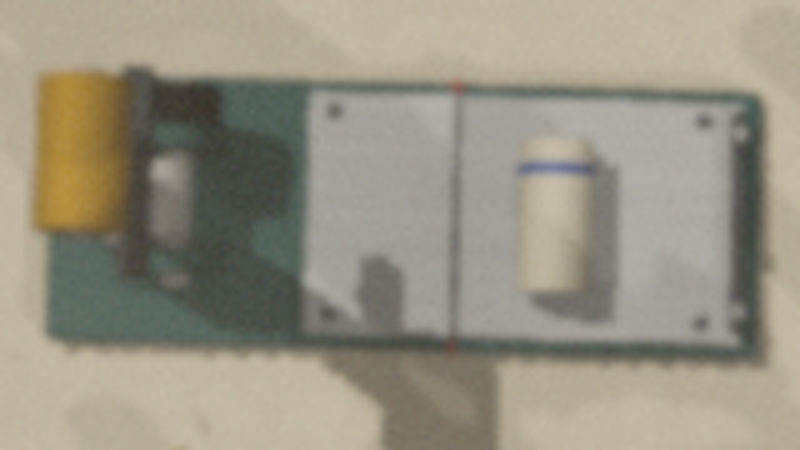

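Crop: line runs (458,97)→(452,340), specimen's axis (558,140)→(553,290), tester outline (50,85)…(760,350), weight (80,150).

```bash
python3 - <<'E'
import pickle;from h import *
c=pickle.load(open("top.pkl","rb"))
f=lambda u,v:(225+(u+.5)/5-.5,195+(v+.5)/5-.5)
a=atz(c,*f(458,97),.018);b=atz(c,*f(452,340),.018)
e=a-b;L=np.linalg.norm(e);X=e/L;Y=np.array([-X[1],X[0],0]);m=(a+b)/2
print("line",a,b,L,m,"ang",np.arctan2(X[1],X[0]))
T=lambda p:np.array([(p-m)@X,(p-m)@Y,p[2]]).round(4)
p=atz(c,*f(558,140),.033);q=atz(c,*f(553,290),.033)
print("spec",p,q,np.linalg.norm(p-q),T((p+q)/2),"ang",np.arctan2(*(p-q)[[1,0]]))
for n,(u,v) in dict(platL=(305,215),platTR=(740,100),platBR=(738,345),platTL=(310,92),platBL=(303,333)).items(): print(n,T(atz(c,*f(u,v),.018)))
# depth cloud
vv,uu=np.mgrid[200:275,228:385]
P=np.array([bydepth(c,u,v) for u,v in zip(uu.ravel(),vv.ravel())])
S=P[(P[:,2]>.04)&(P[:,2]<.052)];l=np.array([T(p) for p in S]);k=(abs(l[:,0])<.045)&(l[:,1]<-.02)&(l[:,1]>-.1);print("spec top",k.sum(),l[k].min(0),l[k].max(0),l[k].mean(0))
s=pickle.load(open("scene.pkl","rb"))
vv,uu=np.mgrid[170:300,240:320]
P=np.array([T(bydepth(s,u,v)) for u,v in zip(uu.ravel(),vv.ravel())])
for z in np.arange(.07,.25,.015):
  k=(abs(P[:,2]-z)<.005)&(P[:,1]>0)&(abs(P[:,0])<.06)
  if k.sum(): print(round(z,3),P[k].min(0),P[k].max(0))
E
```

```text
line [ 0.54059762 -0.17019682  0.018     ] [ 0.44218533 -0.16704157  0.018     ] 0.09846286218479597 [ 0.49139147 -0.16861919  0.018     ] ang -0.032050526077877686
spec [ 0.52115657 -0.20937152  0.033     ] [ 0.46134115 -0.20671848  0.033     ] 0.05987422330289683 [ 0.0011 -0.0394  0.033 ] ang -0.04432476243620326
platL [-0.0005  0.0605  0.018 ]
platTR [ 0.0513 -0.1147  0.018 ]
platBR [-0.0482 -0.1154  0.018 ]
platTL [0.0495 0.06   0.018 ]
platBL [-0.048   0.0599  0.018 ]
spec top 390 [-0.0286 -0.053   0.0401] [ 0.0307 -0.025   0.0517] [ 0.00026795 -0.03877667  0.04589385]
0.07 [-0.0282  0.1021  0.0651] [0.0445 0.134  0.075 ]
0.085 [-0.0114  0.1208  0.0802] [0.0132 0.1342 0.0898]
0.1 [-0.0114  0.12    0.0951] [0.0113 0.1329 0.1046]
0.115 [-0.0103  0.1192  0.1102] [0.0105 0.1339 0.1198]
0.13 [-0.0108  0.1221  0.1252] [0.0103 0.1333 0.1347]
0.145 [-0.0104  0.1214  0.1402] [0.0126 0.132  0.1499]
0.16 [-0.0366  0.1108  0.1551] [0.0371 0.1342 0.1648]
0.175 [-0.0111  0.1197  0.17  ] [0.0106 0.1327 0.1798]
0.19 [-0.0108  0.1201  0.1853] [0.0133 0.1324 0.1949]
0.205 [-0.0265  0.1121  0.2001] [0.0274 0.1416 0.21  ]
0.22 [-0.026   0.1114  0.2152] [0.026  0.1411 0.2249]
```

```bash
python3 -m crank '[[-1,[41.4,38.8,0],[0,0,-0.11]],[-1,[41.4,38.8,0],[0,0,-0.11]],[-1,[41.4,38.8,0],[0,0,-0.108]],[-1,[41.4,38.8,0],[0,0,0]],[-1,[41.4,38.8,0],[0,0,0]],[-1,[41.4,38.8,0],[0,0,0]],[-1,[41.4,38.8,0],[0,0,0]],[-1,[41.4,38.8,0],[0,0,0]],[-1,[0,0,-40],[0,0,0]],[-1,[0,0,-40],[0,0,0]]]'; python3 -m crank '[[-1,[0,0,-40],[0,0,0]],[-1,[0,0,-35],[0,0,0]],[-1,[0,0,-12],[0,0,0]],[-1,[0,0,0],[0,0,0]]]'
python3 - <<'E'
from cell import status,capture
import cv2,pickle
s=status.sense();print(s["position"],s["eef_rot"],s["ft_force"])
for n in("scene","wrist"):
    c=capture(n);pickle.dump(c,open(n+".pkl","wb"))
    im=c["pixels"]
    if n=="scene": im=cv2.resize(im[170:330,220:420],None,fx=3.5,fy=3.5,interpolation=cv2.INTER_CUBIC)
    cv2.imwrite(f"pics/{n}1.png",im)
E
```

```text
clock: 1.35
position: [0.4922, -0.2147, 0.1613]
eef_rot: [3.141, -0.047, 0.001]
ft_force: [-0.3, 0.2, 0.0]
finger_gap: 0.002
gripper_force: 0.0
clock: 1.85
position: [0.4913, -0.2155, 0.0749]
eef_rot: [-3.14, 0.051, 0.002]
ft_force: [-0.2, 0.6, 0.6]
finger_gap: 0.002
gripper_force: 0.0
[ 0.4912965  -0.21554271  0.07492508] [-3.14031539e+00  5.06544116e-02  1.91947024e-03] [-0.24079347  0.616915    0.63415935]
```

View pics/scene1.png

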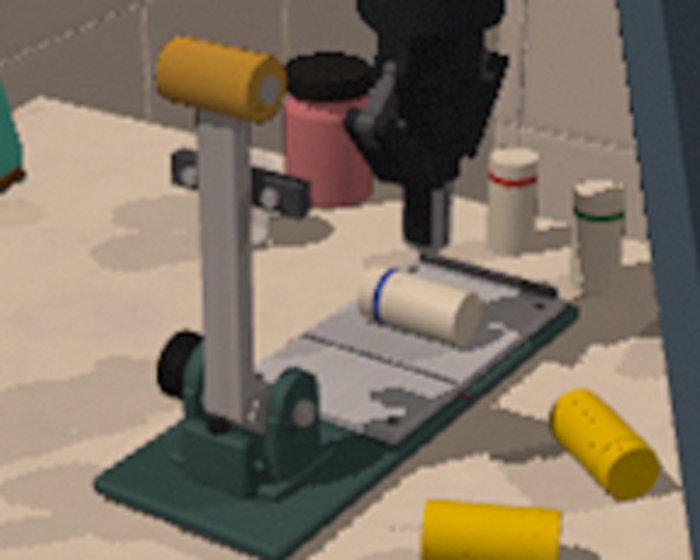

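View pics/wrist1.png

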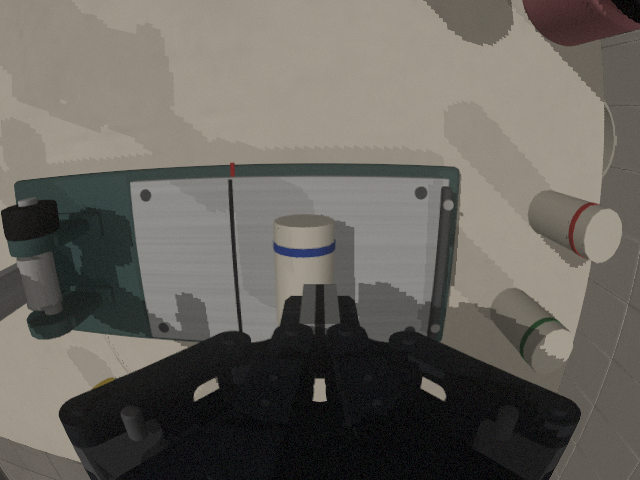

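The tip hangs just behind the cylinder's top and is aligned with it (tip ≈ col 320, cylinder ≈ 305 in the wrist view). I'll feel for contact now.

```bash
python3 -m crank '[[-1,[0,0,-8],[0,0,0]],[-1,[0,0,-4],[0,0,0]],[-1,[0,0,-1.5],[0,0,0]],[-1,[0,0,0],[0,0,0]]]';for i in 1; do python3 -m crank '[[-1,[0,0,-1],[0,0,0]],[-1,[0,0,0],[0,0,0]]]'; done
```

```text
clock: 2.45
position: [0.4915, -0.2157, 0.0618]
eef_rot: [-3.141, 0.051, 0.0]
ft_force: [-0.1, -0.7, 0.3]
finger_gap: -0.004
gripper_force: 0.0
clock: 2.7
position: [0.4916, -0.2157, 0.0608]
eef_rot: [-3.141, 0.051, 0.0]
ft_force: [1.1, -0.3, 0.1]
finger_gap: -0.001
gripper_force: 0.0
```

```bash
python3 -m crank '[[-1,[0,0,-0.8],[0,0,0]],[-1,[0,0,0],[0,0,0]]]'; python3 -m crank '[[-1,[0,0,-0.6],[0,0,0]],[-1,[0,0,0],[0,0,0]]]'
```

```text
clock: 2.95
position: [0.4915, -0.2157, 0.0599]
eef_rot: [-3.141, 0.051, 0.0]
ft_force: [0.5, 0.2, -0.2]
finger_gap: 0.001
gripper_force: 0.0
clock: 3.2
position: [0.4915, -0.2157, 0.0593]
eef_rot: [-3.141, 0.051, 0.0]
ft_force: [0.6, -0.5, 0.1]
finger_gap: 0.004
gripper_force: 0.0
```

```bash
python3 -m crank '[[-1,[0,0,-0.5],[0,0,0]],[-1,[0,0,0],[0,0,0]]]'; python3 -m crank '[[-1,[0,0,-0.4],[0,0,0]],[-1,[0,0,0],[0,0,0]]]'
```

```text
clock: 3.45
position: [0.4916, -0.2157, 0.059]
eef_rot: [3.141, -0.051, 0.0]
ft_force: [0.7, 0.1, 0.8]
finger_gap: 0.002
gripper_force: 0.4
clock: 3.7
position: [0.4917, -0.2159, 0.0589]
eef_rot: [3.141, -0.05, 0.001]
ft_force: [-1.1, -0.6, 4.9]
finger_gap: 0.004
gripper_force: 2.1
```

```bash
python3 -m crank '[[-1,[0.15,3,0],[0,0,0]],[-1,[0.15,3,0],[0,0,0]],[-1,[0.15,3,0],[0,0,0]],[-1,[0.15,3,0],[0,0,0]],[-1,[0,0,0],[0,0,0]]]'; python3 - <<'E'
from cell import capture
import cv2
c=capture("wrist");cv2.imwrite("pics/w2.png",cv2.resize(c["pixels"][140:400,100:500],None,fx=2,fy=2))
E
```

```text
clock: 4.32
position: [0.4921, -0.2035, 0.0589]
eef_rot: [3.141, -0.05, 0.0]
ft_force: [-2.2, 0.7, 5.5]
finger_gap: -0.001
gripper_force: 3.1
```

View pics/w2.png

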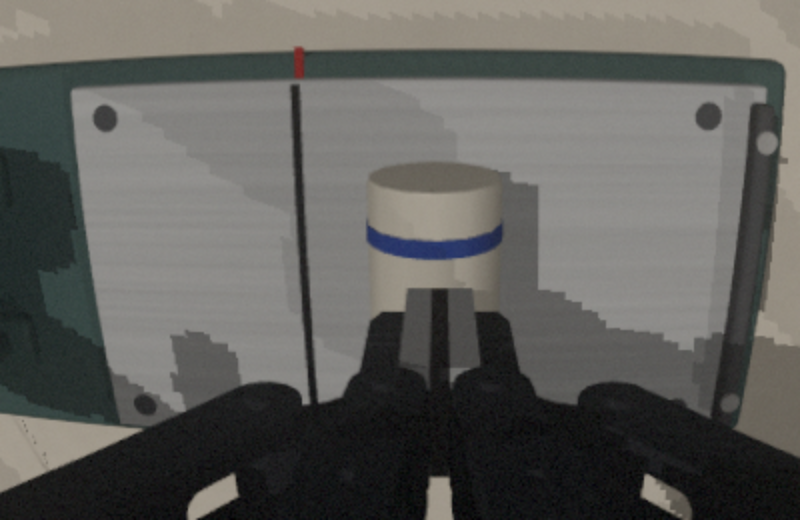

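Cylinder (centre col ~435) follows the tip (440) and stays parallel to the line; it rolls. I'll continue the stroke, lift, return and repeat.

```bash
python3 -m crank '[[-1,[0.15,3,0],[0,0,0]],[-1,[0.15,3,0],[0,0,0]],[-1,[0.15,3,0],[0,0,0]],[-1,[0.15,3,0],[0,0,0]],[-1,[0,0,0],[0,0,0]]]'; python3 -m crank '[[-1,[0,0,2],[0,0,0]],[-1,[0,0,4],[0,0,0]],[-1,[-0.2,-6,0],[0,0,0]],[-1,[-0.2,-6,0],[0,0,0]],[-1,[0,0,-4],[0,0,0]],[-1,[0,0,0],[0,0,0]]]'; python3 -m crank '[[-1,[0,0,-1],[0,0,0]],[-1,[0,0,-0.8],[0,0,0]],[-1,[0,0,-0.2],[0,0,0]],[-1,[0,0,0],[0,0,0]]]'
```

```text
clock: 5.0
position: [0.4925, -0.1914, 0.0589]
eef_rot: [3.141, -0.05, -0.0]
ft_force: [-2.5, 0.5, 7.4]
finger_gap: 0.001
gripper_force: 3.3
clock: 5.75
position: [0.4919, -0.2036, 0.0599]
eef_rot: [-3.14, 0.051, 0.002]
ft_force: [0.4, 0.7, 0.4]
finger_gap: -0.002
gripper_force: 0.0
clock: 6.25
position: [0.4924, -0.2038, 0.0588]
eef_rot: [3.141, -0.05, 0.0]
ft_force: [-1.5, 0.1, 5.2]
finger_gap: -0.001
gripper_force: 2.3
```

```bash
python3 -m crank '[[-1,[0.1,3,0],[0,0,0]],[-1,[0.1,3,0],[0,0,0]],[-1,[0.1,3,0],[0,0,0]],[-1,[0.1,3,0],[0,0,0]],[-1,[0.1,3,0],[0,0,0]],[-1,[0.1,3,0],[0,0,0]],[-1,[0.1,3,0],[0,0,0]],[-1,[0.1,3,0],[0,0,0]],[-1,[0.1,2,0],[0,0,0]],[-1,[0,0,0],[0,0,0]]]'; python3 -m crank '[[-1,[0,0,2],[0,0,0]],[-1,[0,0,4],[0,0,0]],[-1,[-0.2,-6,0],[0,0,0]],[-1,[-0.2,-6,0],[0,0,0]],[-1,[0,0,0],[0,0,0]]]'; python3 - <<'E'
from cell import capture
import cv2,pickle
c=capture("wrist");cv2.imwrite("pics/w3.png",cv2.resize(c["pixels"][140:400,100:500],None,fx=2,fy=2))
c=capture("scene");pickle.dump(c,open("scene.pkl","wb"))
c=capture("top");pickle.dump(c,open("top.pkl","wb"))
from h import *
m=np.array([.4914,-.1686,0]);X=np.array([np.cos(-.032),np.sin(-.032),0]);Y=np.array([-X[1],X[0],0])
s=pickle.load(open("scene.pkl","rb"))
vv,uu=np.mgrid[200:300,280:400]
P=np.array([bydepth(s,u,v) for u,v in zip(uu.ravel(),vv.ravel())]);l=np.c_[(P-m)@X,(P-m)@Y,P[:,2]]
k=(l[:,2]>.022)&(l[:,2]<.046)&(abs(l[:,0])<.04)&(l[:,1]>-.05)&(l[:,1]<.03);l=l[k]
print(l.min(0),l.max(0),k.sum())
# fit axis: y = a+b x, circle r=.015 z=.033
from scipy.optimize import least_squares
j=abs(l[:,0])<.027
f=lambda p:np.hypot((l[j,1]-p[0]-p[1]*l[j,0]),l[j,2]-.033-p[2])-.015
r=least_squares(f,[-.01,0,0],loss="soft_l1",f_scale=.001);print(r.x,np.abs(r.fun).mean())
E
```

```text
clock: 7.5
position: [0.4933, -0.1775, 0.0589]
eef_rot: [3.141, -0.05, 0.0]
ft_force: [-1.9, -0.4, 6.4]
finger_gap: 0.003
gripper_force: 3.0
clock: 8.12
position: [0.4929, -0.1904, 0.0644]
eef_rot: [3.141, -0.052, 0.0]
ft_force: [-0.3, 0.2, 0.6]
finger_gap: -0.002
gripper_force: 0.0
[-0.03065906 -0.02919075  0.02225528] [0.03164204 0.00363722 0.04599156] 433
[-1.44377621e-02  1.23783236e-02 -2.27717944e-05] 0.0009917566571774044
```

View pics/w3.png

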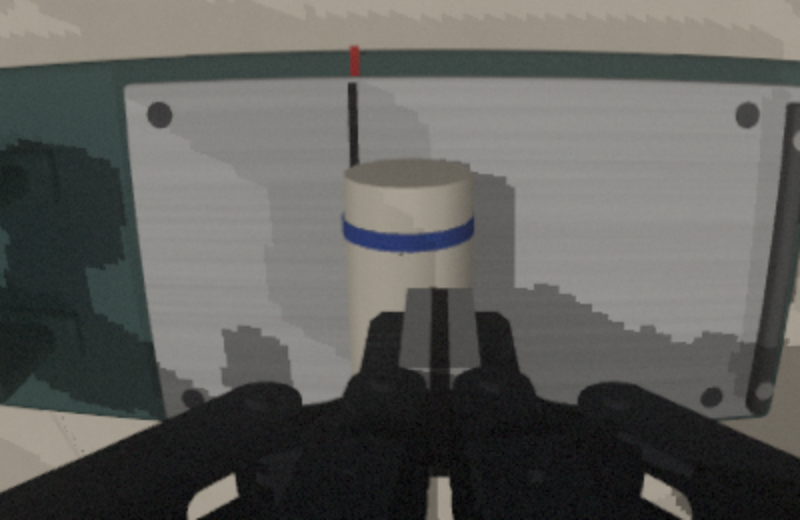

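Cylinder centre (col ~408) is still short of the line (~353). The depth fit puts it at −14.4 mm, and dead reckoning gives −14.0. One more stroke of about 28 mm.

```bash
python3 -m crank '[[-1,[0,0,-4],[0,0,0]],[-1,[0,0,-1],[0,0,0]],[-1,[0,0,-0.8],[0,0,0]],[-1,[0,0,-0.2],[0,0,0]],[-1,[0,0,0],[0,0,0]]]'; python3 -m crank '[[-1,[0.1,3,0],[0,0,0]],[-1,[0.1,3,0],[0,0,0]],[-1,[0.1,3,0],[0,0,0]],[-1,[0.1,3,0],[0,0,0]],[-1,[0.1,3,0],[0,0,0]],[-1,[0.1,3,0],[0,0,0]],[-1,[0.1,3,0],[0,0,0]],[-1,[0.1,3,0],[0,0,0]],[-1,[0.1,3,0],[0,0,0]],[-1,[0.1,1.2,0],[0,0,0]]]';  python3 -m crank '[[-1,[0,0,0],[0,0,0]],[-1,[0,0,2],[0,0,0]],[-1,[0,0,4],[0,0,0]],[-1,[-0.2,-6,0],[0,0,0]],[-1,[-0.2,-6,0],[0,0,0]],[-1,[0,0,0],[0,0,0]]]'; cat > fit.py <<'E'
from cell import capture
import cv2,pickle,sys
from h import *
from scipy.optimize import least_squares
n=sys.argv[1]
c=capture("wrist");cv2.imwrite(f"pics/w{n}.png",cv2.resize(c["pixels"][140:400,100:500],None,fx=2,fy=2))
s=capture("scene");pickle.dump(s,open("scene.pkl","wb"))
m=np.array([.4914,-.1686,0]);X=np.array([np.cos(-.032),np.sin(-.032),0]);Y=np.array([-X[1],X[0],0])
vv,uu=np.mgrid[200:320,270:400]
P=np.array([bydepth(s,u,v) for u,v in zip(uu.ravel(),vv.ravel())]);l=np.c_[(P-m)@X,(P-m)@Y,P[:,2]]
k=(l[:,2]>.022)&(l[:,2]<.046)&(abs(l[:,0])<.04)&(l[:,1]>-.05)&(l[:,1]<.03);l=l[k]
print(l.min(0),l.max(0),k.sum())
j=abs(l[:,0])<.027
f=lambda p:np.hypot((l[j,1]-p[0]-p[1]*l[j,0]),l[j,2]-.033-p[2])-.015
r=least_squares(f,[-.01,0,0],loss="soft_l1",f_scale=.001);print(r.x,np.abs(r.fun).mean())
E
python3 fit.py 4
```

```text
clock: 8.9
position: [0.4927, -0.1898, 0.0589]
eef_rot: [3.141, -0.05, -0.0]
ft_force: [-2.2, 0.9, 5.0]
finger_gap: -0.003
gripper_force: 2.5
clock: 10.15
position: [0.4937, -0.1613, 0.0587]
eef_rot: [3.141, -0.05, -0.0]
ft_force: [-2.2, -0.0, 6.0]
finger_gap: 0.0
gripper_force: 2.7
clock: 10.9
position: [0.4935, -0.1742, 0.0644]
eef_rot: [3.141, -0.052, 0.0]
ft_force: [0.1, -0.7, -0.3]
finger_gap: -0.004
gripper_force: 0.0
[-0.03077414 -0.01318006  0.02211914] [0.03150316 0.01750551 0.04599285] 443
[-0.00031959 -0.00125985 -0.00047619] 0.0009789325618838024
```

View pics/w4.png

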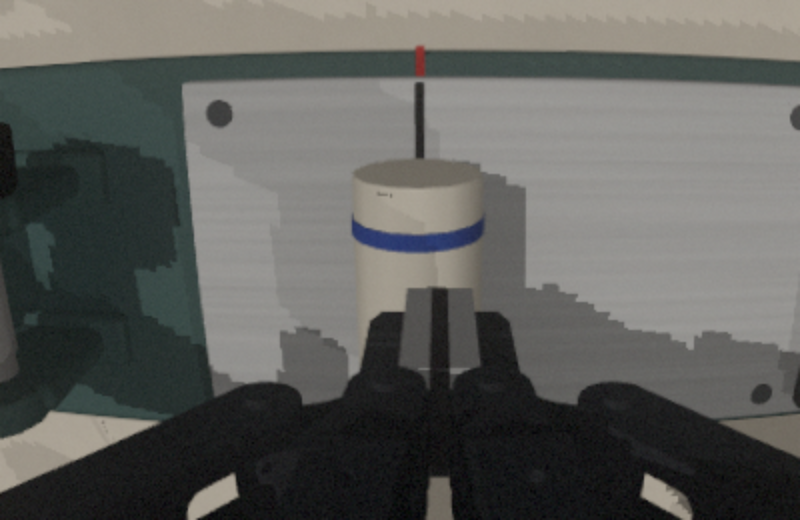

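Line (col 420) and cylinder (col 418) coincide; the fit gives −0.3 mm, 0.07°. Now go over and behind the weight.

```bash
python3 -m crank '[[-1,[0,0,20],[0,0,0]],[-1,[0,0,50],[0,0,0]],[-1,[0,0,50],[0,0,0]],[-1,[0,0,50],[0,0,0]],[-1,[0,0,50],[0,0,0]],[-1,[0,0,0],[0,0,0]],[-1,[0.5,48,0],[0,0,0]],[-1,[0.5,48,0],[0,0,0]],[-1,[0.5,48,0],[0,0,0]],[-1,[0.5,48,0],[0,0,0]]]'; python3 -m crank '[[-1,[0,0,0],[0,0,0]],[-1,[0,0,-25],[0,0,0]],[-1,[0,0,-25],[0,0,0]],[-1,[0,0,-25],[0,0,0]],[-1,[0,0,0],[0,0,0]]]'; python3 - <<'E'
from cell import capture
import cv2
c=capture("scene");cv2.imwrite("pics/s5.png",cv2.resize(c["pixels"][100:330,180:440],None,fx=2.5,fy=2.5))
E
```

```text
clock: 12.25
position: [0.4947, 0.0201, 0.2833]
eef_rot: [-3.141, 0.051, 0.003]
ft_force: [1.3, 0.4, -0.1]
finger_gap: -0.0
gripper_force: 0.0
clock: 12.88
position: [0.4936, 0.0179, 0.207]
eef_rot: [-3.141, 0.052, 0.009]
ft_force: [0.0, 0.0, 0.1]
finger_gap: 0.0
gripper_force: 0.0
```

View pics/s5.png

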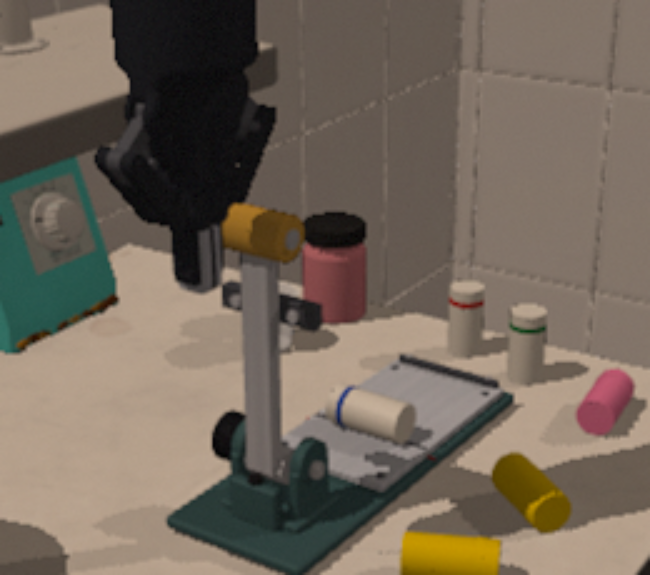

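Finger (200,260) hangs just behind the weight (260,232), gripper body above it. Now push slowly toward −y.

```bash
python3 -m crank '[[-1,[0,-6,0],[0,0,0]],[-1,[-0.1,-6,0],[0,0,0]],[-1,[-0.2,-4,0],[0,0,0]],[-1,[-0.1,-4,0],[0,0,0]],[-1,[-0.1,-4,0],[0,0,0]],[-1,[-0.1,-4,0],[0,0,0]]]'; python3 -m crank '[[-1,[-0.1,-4,0],[0,0,0]],[-1,[-0.1,-4,0],[0,0,0]],[-1,[-0.1,-4,0],[0,0,0]],[-1,[-0.1,-4,0],[0,0,0]],[-1,[-0.1,-4,0],[0,0,0]]]'
```

```text
clock: 13.68
position: [0.4948, -0.0097, 0.2095]
eef_rot: [-3.141, 0.051, -0.0]
ft_force: [0.7, 0.8, -0.3]
finger_gap: -0.005
gripper_force: 0.0
clock: 14.3
position: [0.4944, -0.0297, 0.2096]
eef_rot: [-3.141, 0.05, -0.0]
ft_force: [1.2, 2.0, 1.6]
finger_gap: -0.001
gripper_force: 0.8
```

```bash
python3 -m crank '[[-1,[-0.1,-4,0],[0,0,0]],[-1,[-0.1,-4,0],[0,0,0]],[-1,[-0.1,-4,0],[0,0,0]],[-1,[-0.1,-4,0],[0,0,0]],[-1,[-0.1,-4,0],[0,0,0]],[-1,[-0.1,-4,0],[0,0,0]],[-1,[-0.1,-4,0],[0,0,0]],[-1,[-0.1,-4,0],[0,0,0]],[-1,[-0.1,-4,0],[0,0,0]],[-1,[-0.1,-4,0],[0,0,0]]]'; cat > arm.py <<'E'
from cell import capture
from h import *
s=capture("scene");p=s["pixels"]
h=cv2.cvtColor(p,cv2.COLOR_BGR2HSV)
m=np.array([.4914,-.1686,0]);X=np.array([np.cos(-.032),np.sin(-.032),0]);Y=np.array([-X[1],X[0],0])
vv,uu=np.nonzero((h[...,0]>8)&(h[...,0]<28)&(h[...,1]>120))
P=np.array([bydepth(s,u,v) for u,v in zip(uu,vv)]);l=np.c_[(P-m)@X,(P-m)@Y,P[:,2]]
l=l[(abs(l[:,0])<.028)&(l[:,1]>-.075)&(l[:,1]<.16)&(l[:,2]>.04)];c=(l.min(0)+l.max(0))/2
print("weight",c.round(3),l.min(0).round(3),l.max(0).round(3),len(l),"tilt",np.arctan2(c[2]-.048,.110-c[1])-np.arctan2(17,162))
E
python3 arm.py
```

```text
clock: 15.55
position: [0.4934, -0.0699, 0.2095]
eef_rot: [3.141, -0.051, 0.0]
ft_force: [-0.7, 1.1, -0.1]
finger_gap: -0.002
gripper_force: 0.3
weight [-0.012  0.077  0.211] [-0.026  0.058  0.192] [0.001 0.095 0.229] 281 tilt 1.2630459611249631
```

```bash
python3 -m crank '[[-1,[-0.1,-4,0],[0,0,0]],[-1,[-0.1,-4,0],[0,0,0]],[-1,[-0.1,-4,0],[0,0,0]],[-1,[-0.1,-4,0],[0,0,0]],[-1,[0,0,0],[0,0,0]],[-1,[0,0,0],[0,0,0]],[-1,[0,0,0],[0,0,0]],[-1,[0,0,0],[0,0,0]]]'; python3 arm.py
```

```text
clock: 16.6
position: [0.493, -0.0854, 0.2095]
eef_rot: [3.141, -0.05, 0.0]
ft_force: [-0.4, 1.1, -0.8]
finger_gap: -0.001
gripper_force: 0.0
weight [-0.009  0.057  0.204] [-0.025  0.035  0.184] [0.008 0.078 0.224] 321 tilt 1.1359272507043172
```

```bash
python3 -m crank '[[-1,[-0.1,-3,0],[0,0,0]],[-1,[-0.1,-3,0],[0,0,0]],[-1,[0,0,0],[0,0,0]],[-1,[0,0,0],[0,0,0]],[-1,[0,0,0],[0,0,0]],[-1,[0,0,0],[0,0,0]]]'; python3 arm.py
```

```text
clock: 17.4
position: [0.4927, -0.0915, 0.2095]
eef_rot: [-3.141, 0.05, 0.0]
ft_force: [0.1, -0.3, 0.6]
finger_gap: -0.0
gripper_force: 0.0
weight [-0.     0.045  0.196] [-0.027  0.01   0.172] [0.026 0.08  0.219] 426 tilt 1.0516524426430311
```

It's sinking by itself now; retreat away and wait.

```bash
python3 -m crank '[[-1,[0,10,0],[0,0,0]],[-1,[0,20,0],[0,0,0]],[-1,[0,40,0],[0,0,0]],[-1,[0,30,40],[0,0,0]],[-1,[0,0,40],[0,0,0]],[-1,[0,0,0],[0,0,0]],[-1,[0,0,0],[0,0,0]],[-1,[0,0,0],[0,0,0]],[-1,[0,0,0],[0,0,0]],[-1,[0,0,0],[0,0,0]]]';for i in 1 2 3; do python3 arm.py;  python3 -m crank '[[-1,[0,0,0],[0,0,0]],[-1,[0,0,0],[0,0,0]],[-1,[0,0,0],[0,0,0]],[-1,[0,0,0],[0,0,0]],[-1,[0,0,0],[0,0,0]],[-1,[0,0,0],[0,0,0]],[-1,[0,0,0],[0,0,0]],[-1,[0,0,0],[0,0,0]]]' | head -1; done; python3 arm.py
python3 - <<'E'
from cell import capture
import cv2
c=capture("scene");cv2.imwrite("pics/s6.png",cv2.resize(c["pixels"][180:330,220:440],None,fx=3,fy=3))
E
```

```text
clock: 18.7
position: [0.4926, 0.0084, 0.2889]
eef_rot: [-3.141, 0.051, 0.002]
ft_force: [0.0, -0.1, 0.2]
finger_gap: -0.002
gripper_force: 0.0
weight [0.    0.041 0.073] [-0.025 -0.06   0.047] [0.026 0.141 0.099] 322 tilt 0.24453385589762472
clock: 19.75
weight [ 0.001 -0.048  0.067] [-0.025 -0.061  0.053] [ 0.027 -0.035  0.081] 311 tilt 0.016042536440103797
clock: 20.8
weight [-0.     0.042  0.194] [-0.026 -0.062  0.053] [0.026 0.146 0.334] 314 tilt 1.0290360988558012
clock: 21.85
weight [ 0.    -0.048  0.067] [-0.025 -0.061  0.053] [ 0.026 -0.035  0.081] 308 tilt 0.015992128696071695
```

View pics/s6.png

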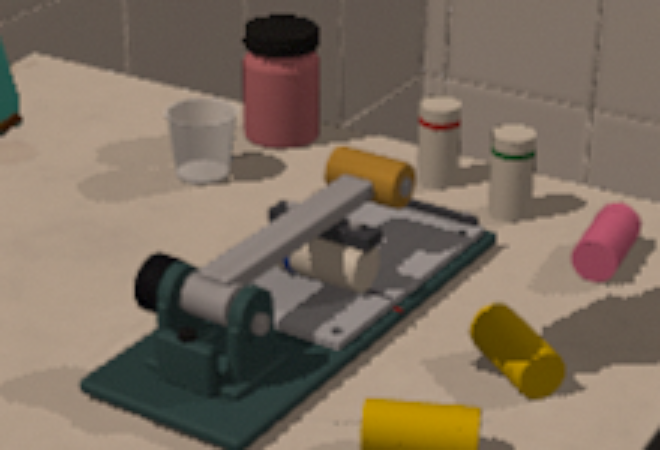

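The bar at (345,230) rests on the cylinder (335,265), the arm is level and steady, and the upright cylinders stand where they were. The robot is clear.

```bash
python3 -c "
from cell import order
print(order.finish_job())"
```

```text
the job is handed in; nothing more can be done
None
```

I handed the job in at about 22 s of the 70 s allowed. The cylinder was rolled onto the line and measured 0.3 mm off it and parallel before I tipped the arm. The arm then sank until its bar rested on the cylinder, level to about 0.02 rad. The uprights look unmoved, but I did not re-measure the cylinder under the arm, and the hand-in returned no verdict.

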